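Turn the tall tin of salted pecans over and put it back

ROBOT

A 6-joint arm with a two-finger parallel gripper is mounted at the origin on the work surface. World frame = base frame: x ahead of the robot, y to its left, z up, the work surface at z = 0. Lengths are in m, angles in rad, forces in N, time in s.
With the tool pointing down it reaches from about 0.425 to 0.95 m from the base axis. Payload 3.5 kg.
Tool frame: the origin (TCP) lies at the very end of the fingers, on their centre line; the grasp point (between the pads) lies 19 mm behind it (ctrl.grip_point_offset is the distance from the TCP to the grasp point, in m); z points along the fingers, y is the line along which they close (so a half turn about z gives the same grasp; the last joint's range is limited). The gripper opens to 85 mm and grips with 20 to 120 N. Pads are 22 mm wide; open, the fingers measure 114 mm over their backs; the gripper's body (76 mm by 85 mm) begins 54 mm behind the grasp point. The pads swing forward as they close: fully open they stand 13 mm farther back than shut.
Start: joints at [-1.432, 0.286, 1.577, -0, 1.279, -0.15], TCP at [0.192, -0.647, 0.231] pointing down, gripper open.
Joint ranges: [-2.77, 2.77], [-0.9, 2.22], [0.21, 2.48], [-1.53, 4.67], [0.24, 2.81], [-2.84, 2.84]. Speed limits (rad/s): [2.79, 2.79, 3.14, 3.14, 3.14, 3.14].

INTERFACE

Orientations are given as a unit quaternion [x, y, z, w].
In Python, from plant import telemetry, vision, ctrl gives the robot as it stands.
- The arm moves only by the tool arm_command, never from a script. Its argument "series" is one flat list of numbers, 7 for each row, row after row: the shift along the tool's x, y, z in cm, then the turn, a rotation vector about the tool's x, y, z in degrees, then the closure, from 0 (fully open) to 1 (shut). A call has 1 to 10 rows; each row is the pose to reach, as a shift and turn from the pose commanded when the call began, along the tool's axes at that moment; what a row does not reach only later rows make up. A row lasts 1/12 s, in which the tool goes at most 41.7 mm and 7.16 degrees, less where a joint would pass 70% of its speed; a pose out of reach is approached as far as the arm can. A call with a gripper value outside its range is refused whole. The fingers move at their own pace and stop on an object; "force" is the grip in N (left out, the last holds). Time passes only in rows, so rows that repeat a pose let the fingers close. It gives the time, the measured TCP pose, the force, the opening and the grip force at its end, in the units of the state.
- telemetry.get_state(): the state, without advancing time (a new reading comes with each control period).
- vision.read_camera(name): name is "side" or "top"; returns a dict with "color" (480x640x3 uint8, blue, green, red), "K" (3x3 intrinsics, pixels), "D" ([k1, k2, p1, p2, k3] as OpenCV has them; the pictures are not rectified), "rvec" (rotation vector, rad) and "tvec" (3), from world to camera coordinates, as OpenCV has them. Camera axes: x right, y down, z forward; pixel columns grow to the right and rows downward; lengths in m; the calibration is good to about 2 mm. A picture is of the moment at which its call begins. There is no depth.
- ctrl.sign_off(): hands the job in; it is judged then, once.
The state is a dict: "time": time; "qpos": joint angles; "dq": joint speeds; "joint_efforts": joint torques, N m; "eef_pos": TCP position; "tcp_rot": TCP orientation; "contact_force": force on the tool from outside, world axes, zero at the start; "wrist_torque": the same for the moment, N m; "opening": opening from 0.0 (shut) to 1.0 (fully open); "finger_force": force on a finger pad.
Only numpy, scipy, OpenCV 4.12 (cv2) and the standard library are available. Lean on these libraries where they do the work, as an engineer would, in place of code of your own. Each camera call takes 0.05 s, during which the arm holds its last target. There are 200 camera calls.

TASK

The salt has sunk to the bottom of the tall closed tin of pecans. Pick that tin up off its wooden block, turn it over so that its lid points steeply down (at least 45 degrees below level) and keep it so for about a second, then turn it the right way up and set it back upright on the middle of the same block, without dropping it, and let go. Leave the short tin standing where it is.

Things in the scene. Friction and masses are not known exactly. Their poses are not given: they have to be found in the camera images.
- tall_tin: The taller of two closed round steel tins: 130 mm tall overall, body 58 mm in diameter up to 106 mm, above it a ribbed dark steel screw lid 53 mm in diameter and 24 mm high. 0.2 to 0.4 kg, closed, rigid, centre of mass about 63 mm above the underside. Origin: centre of its underside; z runs from underside to lid (up at the start). It starts standing near the middle of tall_block.
- tall_block: The wooden block under the tall tin at the start, 110 x 110 x 60 mm, fixed to the bench. Origin: centre of its underside, at bench height; z up, its flat top is 60 mm above the origin; x and y along its sides.
- short_tin: The shorter tin, same make and 58 mm diameter but only 75 mm tall. Stands on the other block, on the other side of the bench; to be left alone. Origin: centre of its underside; z up to its lid.
- short_block: The second wooden block, same size and make as the first, fixed to the bench, under the short tin. Origin: centre of its underside, z up.
There are look-alikes about, which are no part of the job. Leave any red look-alike of the tall_block alone. Leave any orange look-alike of the tall_tin alone.

How it is judged:
By the outcome, as a careful person would: the job done as asked, in the order asked, and still so for the second after the job is handed in, with the robot touching nothing.
It also fails if it takes over 51 s, if anything falls off the work surface, if the arm or the gripper's body presses on something with over 40 N, if the wrist force passes 120 N, or if a joint passes its speed limit or range.

## Working session

There is one attempt and no reset: what is moved stays moved. The work goes in short steps, Python scripts to look and compute and a tool call to move; the robot and the scene stay as the last step left them, time stands still between calls to the robot, and variables do not carry over. Pictures are saved under pics/ and viewed, at most 10 in all, crops included, and the job is handed in when it is done.

Besides the shell and the picture viewer there is one more tool, called after "Call:" as a command line: name --argument value ..., lists and objects as JSON in quotes. arm_command: Moves the arm, as the interface text tells. Its arguments: {"type":"object","properties":{"series":{"type":"array","items":{"type":"number"}},"force":{"type":"number"}},"required":["series"]}

```bash
mkdir -p pics; ls; python3 - <<'E'
from plant import telemetry, vision, ctrl
import cv2
s=telemetry.get_state(); print(s); print(ctrl.grip_point_offset)
for n in("side","top"):
    r=vision.read_camera(n); cv2.imwrite(f"pics/{n}0.png",r["color"]); print(n,r["K"],r["D"],r["rvec"],r["tvec"])
E
```

```text
pics
{'time': 0.0, 'qpos': array([-1.43200371e+00,  2.87207683e-01,  1.57815569e+00,  1.10046421e-05,
        1.27862645e+00, -1.50025052e-01]), 'dq': array([ 0.00195719, -0.00258298, -0.00142062, -0.00034975, -0.00039303,
       -0.00062749]), 'joint_efforts': array([ 9.49463356e-04, -4.05978155e+01, -2.92627788e+01, -1.51033345e-05,
        5.81506189e-03, -4.96192612e-06]), 'eef_pos': array([ 0.19217602, -0.64638263,  0.22993072]), 'tcp_rot': array([ 9.89590670e-01,  1.43905763e-01,  1.19986172e-05, -1.19853379e-03]), 'contact_force': array([-0.66540883, -0.10105686, -0.14440351]), 'wrist_torque': array([ 0.01364175, -0.04102927, -0.02682033]), 'finger_force': 0.0, 'opening': 0.9986464453539032}
0.0187
side [[547.51604625   0.         311.16778453]
 [  0.         547.51604625 239.0355862 ]
 [  0.           0.           1.        ]] [-0.12673236  0.          0.          0.          0.        ] [ 0.73384154 -2.60924999  1.13656829] [0.398005   0.22838571 1.02245943]
top [[469.92003934   0.         319.07702668]
 [  0.         469.92003934 238.02410136]
 [  0.           0.           1.        ]] [-0.06749973  0.          0.          0.          0.        ] [ 2.1934452  -2.17007985  0.02178195] [0.00875142 0.447189   1.01456135]
```

View pics/side0.png

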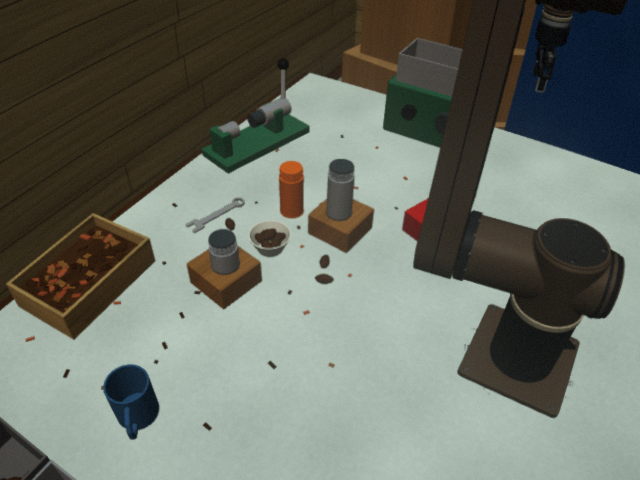

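View pics/top0.png

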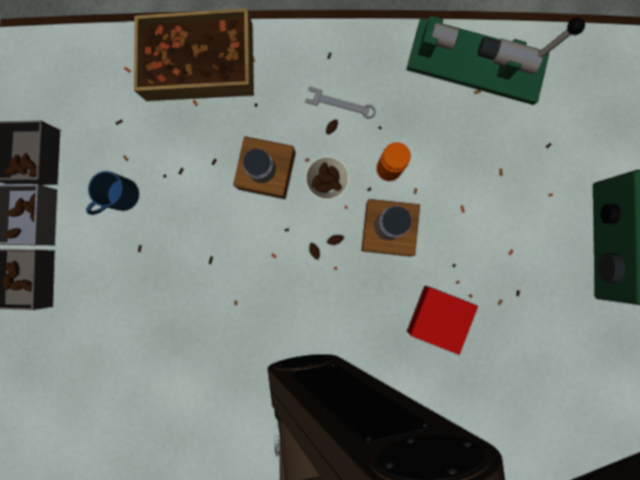

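Candidates for the tall tin:
- The grey tall tin, side (340,190), top (394,222).
- The grey short tin, side (223,252), top (258,164).
- The orange look-alike, side (291,190), top (396,160).

Candidates for the block are the wooden one under the tall tin, top (391,228), the wooden one under the short tin, top (265,167), and the red one, top (442,320). I choose the grey tall tin and the wooden block under it, and will check both in one crop.

```bash
python3 - <<'E'
import cv2,numpy as np
a=cv2.imread("pics/side0.png")[145:255,290:390]; b=cv2.imread("pics/top0.png")[185:265,350:430]
a=cv2.resize(a,(400,440),interpolation=cv2.INTER_CUBIC); b=cv2.resize(b,(400,400),interpolation=cv2.INTER_CUBIC)
c=np.zeros((440,800,3),np.uint8); c[:,:400]=a; c[:400,400:]=b; c=cv2.convertScaleAbs(c,alpha=1.6)
cv2.imwrite("pics/crop0.png",c)
E
```

```text
(no output)
```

View pics/crop0.png

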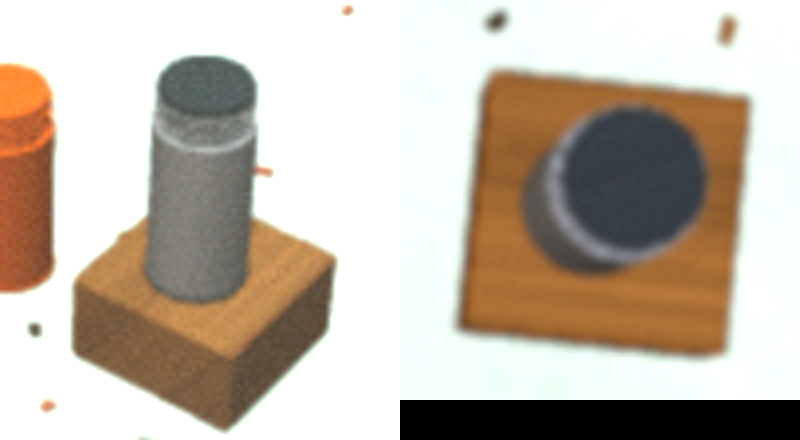

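The crop shows a grey tin with a dark ribbed lid on a wooden block, so the choice holds. In the crop, the lid centre is at side (207,86) and top (636,179). The block-top corners are at side (75,285), (228,360) and (335,260).

```bash
cat > h.py <<'E'
import cv2,numpy as np
from plant import vision
def cams():
    return {n:vision.read_camera(n) for n in("side","top")}
def und(c,p): return cv2.undistortPoints(np.array([[p]],float),c["K"],c["D"])[0,0]
def P(c): return np.hstack([cv2.Rodrigues(c["rvec"])[0],c["tvec"].reshape(3,1)])
def tri(C,ps,pt):
    X=cv2.triangulatePoints(P(C["side"]),P(C["top"]),und(C["side"],ps),und(C["top"],pt)).ravel(); return X[:3]/X[3]
def plane(c,p,z):
    R=cv2.Rodrigues(c["rvec"])[0]; o=-R.T@c["tvec"].ravel(); d=R.T@np.r_[und(c,p),1]; return o+d*(z-o[2])/d[2]
def proj(c,X): return cv2.projectPoints(np.array(X,float).reshape(-1,3),c["rvec"],c["tvec"],c["K"],c["D"])[0][:,0]
E
python3 - <<'E'
from h import *
np.set_printoptions(precision=4,suppress=True)
C=cams()
S=lambda u,v:(u/4+290-.4,v/4+145-.4); T=lambda u,v:((u-400)/5+350-.4,v/5+185-.4)
for c in C.values(): print("cam",-P(c)[:,:3].T@P(c)[:,3])
print("lid",tri(C,S(207,86),T(636,179)))
print("tinbase side z=.06",plane(C["side"],S(197,270),.06), "top lid z.19",plane(C["top"],T(636,179),.19),plane(C["side"],S(207,86),.19))
for p in [(75,285),(228,360),(335,260)]: print("side",plane(C["side"],S(*p),.06))
for p in [(497,72),(749,98),(725,354),(466,328)]: print("top",plane(C["top"],T(*p),.06))
Sd=[S(75,285),S(228,360),S(335,260)];Tt=[T(497,72),T(749,98),T(725,354),T(466,328)]
for s in Sd:
    q=plane(C["side"],s,.06); t=min(Tt,key=lambda t:np.linalg.norm(plane(C["top"],t,.06)-q)); print("tri",tri(C,s,t))
print("short",plane(C["top"],(258,162),.135),"orange",plane(C["top"],(397,156),.13))
E
```

```text
cam [0.0453 0.7165 0.8606]
cam [ 0.3964 -0.0171  1.0354]
lid [ 0.4722 -0.1318  0.1855]
tinbase side z=.06 [ 0.471 -0.13   0.06 ] top lid z.19 [ 0.4714 -0.1314  0.19  ] [ 0.4697 -0.126   0.19  ]
side [ 0.5228 -0.0823  0.06  ]
side [ 0.4204 -0.0731  0.06  ]
side [ 0.4085 -0.1795  0.06  ]
top [ 0.5271 -0.0911  0.06  ]
top [ 0.5172 -0.1959  0.06  ]
top [ 0.4106 -0.186   0.06  ]
top [ 0.4203 -0.0788  0.06  ]
tri [ 0.5284 -0.0918  0.0506]
tri [ 0.4216 -0.0786  0.055 ]
tri [ 0.4111 -0.187   0.0535]
short [0.588  0.1306 0.135 ] orange [ 0.6024 -0.1398  0.13  ]
```

Heights and spacing fit the given sizes: lid about 0.19 m, block top about 0.055 m, and 0.13 m between them. The tin is at (0.471, -0.130), and the block centre is near (0.468, -0.135). The arm has to be moving to fit its kinematics, so I start a safe lift, tilting the tool at the same time.

Call:
arm_command --series '[2,-2,-3,-2,7,0,0,4,-4,-6,-4,12,0,0,6,-6,-9,-6,18,0,0,8,-8,-12,-8,24,0,0,10,-9,-14,-10,30,0,0,12,-10,-15,-10,36,0,0,12,-10,-15,-10,40,0,0,12,-10,-15,-10,40,0,0,12,-10,-15,-10,40,0,0]'

```text
time: 0.95
eef_pos: [0.2782, -0.5169, 0.3803]
tcp_rot: [0.927, 0.134, 0.349, 0.035]
contact_force: [-0.8, 0.3, 0.4]
opening: 0.998
finger_force: 0.0
```

```bash
python3 - <<'E'
from plant import telemetry
import json
s=telemetry.get_state(); print(s["time"]);d=[list(map(float,s[k])) for k in("qpos","eef_pos","tcp_rot")];print(d)
open("log.txt","a").write(json.dumps([[-1.43200371,.287207683,1.57815569,0,1.27862645,-.150025],[.19217602,-.64638263,.22993072],[.98959067,.143905763,1.2e-5,-.00119853]])+"\n"+json.dumps(d)+"\n")
E
```

```text
0.95
[[-1.5451038590104127, -0.07791816633224198, 1.812907248200392, 0.7230082155275681, 1.4594616236726687, -0.3651285263256154], [0.2781980985295033, -0.5169342897092326, 0.3802529712082507], [0.9266745273040212, 0.1339097393373424, 0.34947216508304446, 0.03480959621488619]]
```

```bash
cat > k.py <<'E'
import numpy as np, json, itertools
from scipy.spatial.transform import Rotation as R
from scipy.optimize import least_squares
L=[json.loads(l) for l in open("log.txt")]
def fk(q,p,s4=1,s6=1,y0=0):
    # p: o,a1,d1,L1,L2,L3,e
    R1=R.from_euler('z',q[0]);Ru=R1*R.from_euler('y',q[1]);Rf=Ru*R.from_euler('y',q[2]);Rw=Rf*R.from_euler('z',s4*q[3])*R.from_euler('y',q[4]);Rt=Rw*R.from_euler('z',s6*q[5]+y0)
    pos=R1.apply([p[1],p[0],0])+[0,0,p[2]]+Ru.apply([0,0,p[3]])+Rf.apply([p[6],0,p[4]])+Rt.apply([0,0,p[5]])
    return pos,Rt
E
python3 - <<'E'
from k import *
for s4,s6,y0 in itertools.product([1,-1],[1,-1],[0,np.pi/2,-np.pi/2,np.pi]):
    e=[(R.from_quat(l[2]).inv()*fk(l[0],np.zeros(7),s4,s6,y0)[1]).magnitude() for l in L]
    if max(e)<.3: print(s4,s6,y0,e)
E
```

```text
1 1 1.5707963267948966 [1.0993420364508384e-05, 5.210411689930898e-16]
```

Call:
arm_command --series '[0,-1,0,0,7,0,0,0,-2,0,0,14,0,0,0,-3,0,0,21,0,0,0,-4,0,0,28,0,0,0,-5,0,0,35,0,0,0,-5,0,0,35,0,0,0,-5,0,0,35,0,0]'

```text
time: 1.53
eef_pos: [0.2674, -0.4692, 0.3716]
tcp_rot: [0.779, 0.138, 0.612, -0.008]
contact_force: [-0.0, -0.8, -0.1]
opening: 1.004
finger_force: 0.0
```

```bash
cat > st.py <<'E'
from plant import telemetry
import json
s=telemetry.get_state(); d=[list(map(float,s[k])) for k in("qpos","eef_pos","tcp_rot")]
open("log.txt","a").write(json.dumps(d)+"\n")
E
python3 st.py; python3 - <<'E'
from k import *
print(np.round(L[-1][0],3))
F=lambda p:np.ravel([fk(l[0],p,1,1,np.pi/2)[0]-l[1] for l in L])
r=least_squares(lambda p:np.r_[F(p),1e-4*(p[1]),1e-4*p[6]],[.1,0,.3,.5,.5,.2,0])
print(r.x.round(4),F(r.x).round(4),np.linalg.svd(r.jac)[1])
r2=least_squares(lambda p:F(np.r_[p[0],0,p[1:],0]),[.1,.3,.5,.5,.2]);print(r2.x.round(4),F(np.r_[r2.x[0],0,r2.x[1:],0]).round(4))
E
```

```text
[-1.709 -0.024  2.009  1.201  1.755 -0.651]
[0.1009 0.     0.2403 0.443  0.5725 0.2493 0.0206] [-0. -0.  0.  0.  0. -0. -0.  0. -0.] [3.2562063  2.44972055 1.94427938 0.7357669  0.21620042 0.12257058
 0.11246527]
[0.1002 0.2228 0.44   0.5668 0.2506] [-0.0007  0.0003 -0.0002  0.0001  0.0021 -0.0002  0.0001 -0.0027  0.0004]
```

```bash
cat >> k.py <<'E'
PP=np.array([.1009,0,.2403,.443,.5725,.2493,.0206])
FK=lambda q:fk(q,PP,1,1,np.pi/2)
lo=np.array([-2.77,-.9,.21,-1.53,.24,-2.84]);hi=np.array([2.77,2.22,2.48,4.67,2.81,2.84])
def pose(phi,th,roll):  # tool z at azimuth phi (deg), th below level; roll 0 => tool x up
    z=R.from_euler('ZY',[phi,th],degrees=True).apply([1,0,0]);
    y=np.cross([0,0,-1.],z) if False else np.cross(z,[0,0,1.]); y/=np.linalg.norm(y)
    x=np.cross(y,z); M=R.from_matrix(np.c_[x,y,z]); return M*R.from_euler('z',roll,degrees=True)
def ik(pos,Rt,seeds):
    best=None
    for s in seeds:
        f=lambda q:np.r_[(FK(q)[0]-pos)*3,(Rt.inv()*FK(q)[1]).as_rotvec()]
        r=least_squares(f,np.clip(s,lo+.01,hi-.01),bounds=(lo,hi))
        if r.cost<1e-7 and (best is None or np.min(np.r_[r.x-lo,hi-r.x])>best[0]): best=(np.min(np.r_[r.x-lo,hi-r.x]),r.x)
    return best
E
python3 - <<'E'
from k import *
S=[np.array([-1,a,b,c,d,e]) for a,b in[(.3,1.9),(.9,2.)] for c in(.6,1.6,2.6) for d in(1.5,) for e in(-1.5,0,1.5)]
T=np.array([.471,-.13,.135])
for phi in(60,80,100):
  for th in(5,15):
    for roll in(0,180):
      o=[]
      for dr,dz,back in((0,0,0),(0,0,.13),(0,.2,0),(160,.2,0),(180,.2,0),(-160,.2,0),(-180,.2,0)):
        M=pose(phi,th,roll+dr); z=M.as_matrix()[:,2]
        b=ik(T+[0,0,dz]+z*(.023-back),M,S); o.append(b)
      if o[0]: print(phi,th,roll,o[0][1].round(2),[round(b[0],2) if b else None for b in o])
E
```

```text
60 5 0 [-0.95  0.41  2.15  1.16  1.72 -1.04] [np.float64(0.33), np.float64(0.43), np.float64(0.34), np.float64(0.34), np.float64(0.34), None, np.float64(0.34)]
60 5 180 [-0.95  0.41  2.15  1.16  1.72  2.1 ] [np.float64(0.33), np.float64(0.43), np.float64(0.34), np.float64(0.34), np.float64(0.34), np.float64(0.34), np.float64(0.34)]
60 15 0 [-0.93  0.32  2.17  1.09  1.6  -0.98] [np.float64(0.31), np.float64(0.4), np.float64(0.36), np.float64(0.36), np.float64(0.29), None, np.float64(0.29)]
60 15 180 [-0.93  0.32  2.17  1.09  1.6   2.16] [np.float64(0.31), np.float64(0.4), np.float64(0.29), np.float64(0.36), np.float64(0.36), np.float64(0.36), np.float64(0.36)]
80 5 0 [-0.87  0.52  1.98  0.94  1.89 -1.06] [np.float64(0.5), np.float64(0.68), np.float64(0.52), np.float64(0.52), np.float64(0.42), np.float64(0.07), np.float64(0.42)]
80 5 180 [-0.87  0.52  1.98  0.94  1.89  2.08] [np.float64(0.5), np.float64(0.68), np.float64(0.42), np.float64(0.52), np.float64(0.52), np.float64(0.52), np.float64(0.52)]
80 15 0 [-0.86  0.44  2.    0.87  1.77 -1.03] [np.float64(0.48), np.float64(0.65), np.fl
[... 257 characters left out ...]
)]
100 5 0 [-0.77  0.61  1.82  0.72  2.05 -1.13] [np.float64(0.66), np.float64(0.62), np.float64(0.53), np.float64(0.53), np.float64(0.53), np.float64(0.19), np.float64(0.53)]
100 5 180 [-0.77  0.61  1.82  0.72  2.05  2.02] [np.float64(0.66), np.float64(0.62), np.float64(0.53), np.float64(0.53), np.float64(0.53), np.float64(0.53), np.float64(0.53)]
100 15 0 [-0.76  0.53  1.84  0.66  1.93 -1.12] [np.float64(0.64), np.float64(0.72), np.float64(0.62), np.float64(0.62), np.float64(0.56), np.float64(0.22), np.float64(0.56)]
100 15 180 [-0.76  0.53  1.84  0.66  1.93  2.02] [np.float64(0.64), np.float64(0.72), np.float64(0.56), np.float64(0.62), np.float64(0.62), np.float64(0.62), np.float64(0.62)]
```

```bash
cat > delta.py <<'E'
from k import *
from plant import telemetry
def delta(pos,Rt):
    s=telemetry.get_state(); M=R.from_quat(s["tcp_rot"])
    print("cm",(M.inv().apply(np.array(pos)-s["eef_pos"])*100).round(2),"deg",np.degrees((M.inv()*Rt).as_rotvec()).round(2))
E
python3 - <<'E'
from delta import *
M=pose(80,10,0);z=M.as_matrix()[:,2];T=np.array([.471,-.13,.135]);delta(T+[0,0,.02]+z*(.024-.13),M); print(T+z*(.024-.13))
E
```

```text
cm [-10.13 -21.67  26.89] deg [66.94  9.43 -6.58]
[ 0.45287293 -0.23280371  0.15340671]
```

Call:
arm_command --series '[-0.5,-2.2,2.7,6.7,0.9,-0.7,0,-1,-4.3,5.4,13.4,1.9,-1.3,0,-2,-6.5,8.1,20.1,2.8,-2,0,-3,-8.7,10.8,26.8,3.8,-2.6,0,-4,-10.8,13.4,33.5,4.7,-3.3,0,-5,-13,16.1,40.2,5.7,-3.9,0,-6.5,-15.2,18.8,46.9,6.6,-4.6,0,-8,-17.3,21.5,53.6,7.5,-5.3,0,-9,-19.5,24.2,60.2,8.5,-5.9,0,-10.1,-21.7,26.9,66.9,9.4,-6.6,0]'

```text
time: 2.37
eef_pos: [0.4557, -0.2332, 0.1751]
tcp_rot: [0.587, 0.498, 0.489, -0.411]
contact_force: [0.1, -0.5, -0.1]
opening: 1.003
finger_force: 0.0
```

```bash
python3 - <<'E'
from delta import *
M=pose(80,10,0);z=M.as_matrix()[:,2];T=np.array([.471,-.13,.135]);delta(T+[0,0,0]+z*(.024-.13),M)
delta(T+z*(.024),M); print(telemetry.get_state()["qpos"].round(2))
E
```

```text
cm [-2.14 -0.3   0.39] deg [-0.34  0.6   0.38]
cm [-2.   -0.22 13.39] deg [-0.34  0.6   0.38]
[-1.01  0.51  1.81  0.8   2.   -1.01]
```

Call:
arm_command --series '[-1,0,0,0,0,0,0,-2,0,0.4,0,0,0,0,-2,0,0.4,0,0,0,0,-2,0,0.4,0,0,0,0,-2,0,0.4,0,0,0,0]'

```text
time: 2.78
eef_pos: [0.4534, -0.2339, 0.156]
tcp_rot: [0.588, 0.495, 0.492, -0.41]
contact_force: [-0.3, 0.9, 0.2]
opening: 1.002
finger_force: 0.0
```

```bash
python3 - <<'E'
from delta import *
from h import *
M=pose(80,10,0);z=M.as_matrix()[:,2];T=np.array([.471,-.13,.135]);delta(T+z*(.024),M)
s=telemetry.get_state();print(s["time"],s["eef_pos"].round(4));C=cams()
Z=R.from_quat(s["tcp_rot"]).as_matrix()
for n,(u,v) in {"side":(240,100),"top":(330,170)}.items():
    im=C[n]["color"].copy()
    for k in range(3): # TCP and forward line
        p=proj(C[n],s["eef_pos"]+Z[:,2]*.05*k)[0]; cv2.circle(im,tuple(int(x) for x in p.round()),1,(255,0,255),-1)
    cv2.imwrite(f"pics/{n}1.png",im)
a=cv2.imread("pics/side1.png")[130:270,250:450];b=cv2.imread("pics/top1.png")[180:320,330:530]
cv2.imwrite("pics/pre.png",cv2.convertScaleAbs(cv2.resize(np.hstack([a,b]),(800,280),interpolation=cv2.INTER_CUBIC),alpha=1.5))
E
```

```text
cm [-0.15 -0.11 13.14] deg [0.16 0.36 0.3 ]
2.7833 [ 0.4534 -0.2339  0.156 ]
```

View pics/pre.png

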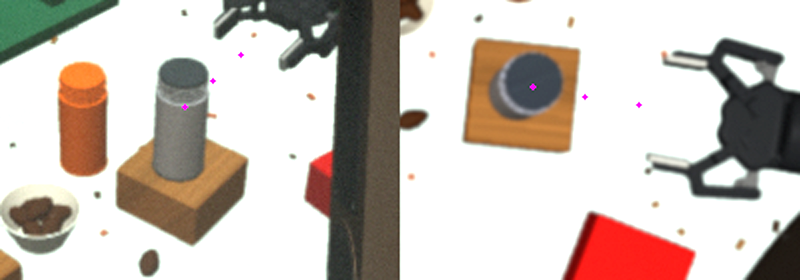

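The picture shows the tin, with its lid at crop side (184,75) and top (533,80). It lies on the tool's forward line (magenta dots), and the open fingers straddle it. Advancing.

Call:
arm_command --series '[0,0,2.5,0,0,0,0,0,0,5,0,0,0,0,0,0,7.5,0,0,0,0,0,0,9.5,0,0,0,0,0,0,11.5,0,0,0,0,0,0,13,0,0,0,0,0,0,13,0,0,0,0,0,0,13,0,0,0,0]'

```text
time: 3.55
eef_pos: [0.4758, -0.1065, 0.1321]
tcp_rot: [0.587, 0.494, 0.492, -0.411]
contact_force: [-0.6, 0.3, -0.2]
opening: 0.997
finger_force: 0.0
```

```bash
python3 - <<'E'
from delta import *
from h import *
M=pose(80,10,0);z=M.as_matrix()[:,2];T=np.array([.471,-.13,.135]);delta(T+z*(.024),M)
C=cams()
a=C["side"]["color"][130:270,250:450];b=C["top"]["color"][180:320,330:530]
cv2.imwrite("pics/at.png",cv2.convertScaleAbs(cv2.resize(np.hstack([a,b]),(800,280),interpolation=cv2.INTER_CUBIC),alpha=1.5))
E
```

```text
cm [-0.13 -0.06 -0.01] deg [0.02 0.24 0.25]
```

View pics/at.png

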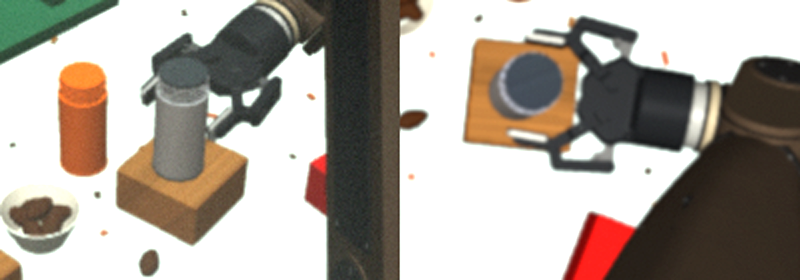

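The pads straddle the tin evenly: at top crop y 38 and 135, with the tin centred at y 86. Closing.

Call:
arm_command --series '[0,0,0,0,0,0,1,0,0,0,0,0,0,1,0,0,0,0,0,0,1,0,0,0,0,0,0,1,0,0,0,0,0,0,1,0,0,0,0,0,0,1,0,0,0,0,0,0,1,0,0,0,0,0,0,1]' --force 65

```text
time: 4.32
eef_pos: [0.4761, -0.1066, 0.132]
tcp_rot: [0.587, 0.494, 0.493, -0.411]
contact_force: [0.2, -1.5, 1.4]
opening: 0.661
finger_force: 69.6
```

```bash
python3 - <<'E'
from delta import *
s=telemetry.get_state();print(s["eef_pos"],s["tcp_rot"],s["opening"],s["finger_force"],s["contact_force"]);M=R.from_quat(s["tcp_rot"])
print("tool axes of world up",M.inv().apply([0,0,1]).round(4), "world x",M.inv().apply([1,0,0]).round(3))
E
```

```text
[ 0.47613674 -0.10663661  0.13200367] [ 0.58673449  0.49431735  0.49253483 -0.41085575] 0.6612404908349127 69.63727684691548 [ 0.19518105 -1.53358395  1.40819257]
tool axes of world up [ 0.9842  0.0048 -0.1772] world x [0.026 0.985 0.172]
```

Call:
arm_command --series '[1,0,-0.2,0,0,0,1,3,0,-0.5,0,0,0,1,5.5,0,-1,0,0,0,1,8,0,-1.4,0,0,0,1,10.5,0,-1.9,0,0,0,1,13,0,-2.3,0,0,0,1,15.5,0,-2.8,0,0,0,1,17.5,0,-3.1,0,0,0,1,19,0,-3.4,0,0,0,1,19.7,0,-3.5,0,0,0,1]'

```text
time: 5.15
eef_pos: [0.4749, -0.1053, 0.3333]
tcp_rot: [0.587, 0.495, 0.492, -0.41]
contact_force: [-0.5, -0.6, -2.6]
opening: 0.659
finger_force: 69.4
```

```bash
python3 - <<'E'
from delta import *
from h import *
s=telemetry.get_state();print(s["eef_pos"],s["opening"],s["finger_force"],s["contact_force"],s["wrist_torque"],s["qpos"].round(3))
C=cams(); a=C["side"]["color"][30:270,200:500];b=C["top"]["color"][120:320,300:550]
cv2.imwrite("pics/lift.png",cv2.convertScaleAbs(np.hstack([cv2.resize(a,(400,320)),cv2.resize(b,(400,320))]),alpha=1.5))
E
```

```text
[ 0.47492698 -0.10531708  0.33330026] 0.6593038244901747 69.40329367294908 [-0.49846954 -0.58734866 -2.61612443] [-0.84328123  0.15567589 -0.00131632] [-0.859  0.131  1.958  1.023  2.039 -0.722]
```

View pics/lift.png

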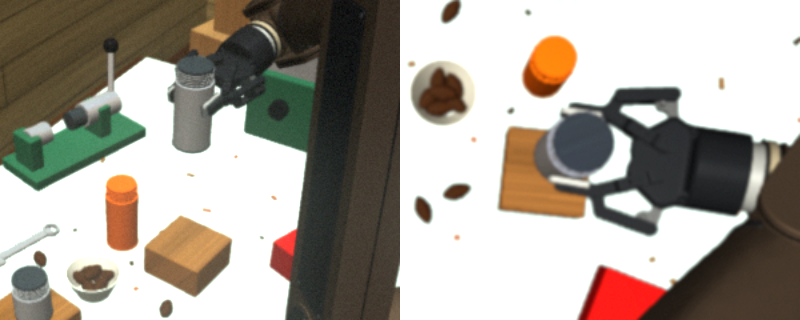

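The tin is held upright, clear of the block. Rolling it over about the tool axis.

Call:
arm_command --series '[0,0,0,0,0,3,1,0,0,0,0,0,8,1,0,0,0,0,0,14,1,0,0,0,0,0,20,1,0,0,0,0,0,26,1,0,0,0,0,0,32,1,0,0,0,0,0,38,1,0,0,0,0,0,44,1,0,0,0,0,0,50,1,0,0,0,0,0,56,1]'

```text
time: 6.08
eef_pos: [0.4747, -0.1052, 0.3296]
tcp_rot: [0.75, 0.158, 0.239, -0.596]
contact_force: [-0.8, 0.2, -2.3]
opening: 0.66
finger_force: 69.4
```

Call:
arm_command --series '[0,0,0,0,0,6,1,0,0,0,0,0,12,1,0,0,0,0,0,18,1,0,0,0,0,0,24,1,0,0,0,0,0,30,1,0,0,0,0,0,36,1,0,0,0,0,0,42,1,0,0,0,0,0,48,1,0,0,0,0,0,54,1,0,0,0,0,0,60,1]'

```text
time: 6.92
eef_pos: [0.4747, -0.1052, 0.3296]
tcp_rot: [0.729, -0.239, -0.091, -0.635]
contact_force: [0.2, -0.1, -2.2]
opening: 0.659
finger_force: 69.4
```

Call:
arm_command --series '[0,0,0,0,0,6,1,0,0,0,0,0,12,1,0,0,0,0,0,18,1,0,0,0,0,0,24,1,0,0,0,0,0,30,1,0,0,0,0,0,36,1,0,0,0,0,0,42,1,0,0,0,0,0,48,1,0,0,0,0,0,52,1,0,0,0,0,0,54,1]'

```text
time: 7.75
eef_pos: [0.4747, -0.1052, 0.3296]
tcp_rot: [-0.542, 0.543, 0.369, 0.525]
contact_force: [-0.4, -1.1, -2.7]
opening: 0.658
finger_force: 69.4
```

Call:
arm_command --series '[0,0,0,0,0,0,1,0,0,0,0,0,0,1,0,0,0,0,0,0,1,0,0,0,0,0,0,1,0,0,0,0,0,0,1,0,0,0,0,0,0,1,0,0,0,0,0,0,1,0,0,0,0,0,0,1,0,0,0,0,0,0,1,0,0,0,0,0,0,1]'

```text
time: 8.58
eef_pos: [0.4752, -0.1058, 0.3318]
tcp_rot: [0.544, -0.542, -0.367, -0.526]
contact_force: [0.2, -0.2, -2.4]
opening: 0.658
finger_force: 69.4
```

```bash
python3 - <<'E'
from delta import *
from h import *
s=telemetry.get_state();M=R.from_quat(s["tcp_rot"]);print(s["time"],s["eef_pos"],s["opening"],s["finger_force"],s["qpos"].round(3),M.as_matrix().round(3))
C=cams(); a=C["side"]["color"][30:270,200:500];b=C["top"]["color"][120:320,300:550]
cv2.imwrite("pics/inv.png",cv2.convertScaleAbs(np.hstack([cv2.resize(a,(400,320)),cv2.resize(b,(400,320))]),alpha=1.5))
E
```

```text
8.5833 [ 0.47517537 -0.10575411  0.33182293] 0.6576597774580202 69.42824140191078 [-0.86   0.135  1.958  1.024  2.039  2.244] [[ 0.145 -0.975  0.171]
 [-0.203  0.14   0.969]
 [-0.969 -0.175 -0.177]]
```

View pics/inv.png

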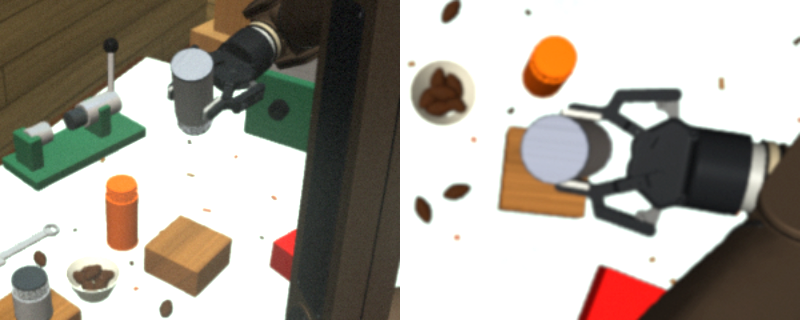

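The tin is inverted: its bottom shows at crop side (193,65) and the lid is underneath. I'll hold slightly longer, then roll it back.

Call:
arm_command --series '[0,0,0,0,0,0,1,0,0,0,0,0,0,1,0,0,0,0,0,0,1,0,0,0,0,0,0,1,0,0,0,0,0,0,1,0,0,0,0,0,0,1]'

```text
time: 9.18
eef_pos: [0.4752, -0.1058, 0.3318]
tcp_rot: [0.543, -0.542, -0.367, -0.526]
contact_force: [0.6, 0.0, -2.6]
opening: 0.657
finger_force: 69.4
```

Call:
arm_command --series '[0,0,0,0,0,-3,1,0,0,0,0,0,-8,1,0,0,0,0,0,-14,1,0,0,0,0,0,-20,1,0,0,0,0,0,-26,1,0,0,0,0,0,-32,1,0,0,0,0,0,-38,1,0,0,0,0,0,-44,1,0,0,0,0,0,-50,1,0,0,0,0,0,-56,1]'

```text
time: 10.02
eef_pos: [0.4752, -0.1057, 0.3318]
tcp_rot: [0.735, -0.221, -0.075, -0.637]
contact_force: [-0.1, -0.5, -2.5]
opening: 0.657
finger_force: 69.5
```

Call:
arm_command --series '[0,0,0,0,0,-6,1,0,0,0,0,0,-12,1,0,0,0,0,0,-18,1,0,0,0,0,0,-24,1,0,0,0,0,0,-30,1,0,0,0,0,0,-36,1,0,0,0,0,0,-42,1,0,0,0,0,0,-48,1,0,0,0,0,0,-54,1,0,0,0,0,0,-60,1]'

```text
time: 10.85
eef_pos: [0.4752, -0.1057, 0.3318]
tcp_rot: [0.747, 0.176, 0.253, -0.589]
contact_force: [-1.0, -0.8, -2.7]
opening: 0.659
finger_force: 69.5
```

Call:
arm_command --series '[0,0,0,0,0,-6,1,0,0,0,0,0,-12,1,0,0,0,0,0,-18,1,0,0,0,0,0,-24,1,0,0,0,0,0,-30,1,0,0,0,0,0,-36,1,0,0,0,0,0,-42,1,0,0,0,0,0,-48,1,0,0,0,0,0,-52,1,0,0,0,0,0,-54,1]'

```text
time: 11.68
eef_pos: [0.4752, -0.1058, 0.3318]
tcp_rot: [0.586, 0.495, 0.493, -0.411]
contact_force: [-0.0, -0.3, -2.4]
opening: 0.656
finger_force: 69.4
```

Call:
arm_command --series '[0,0,0,0,0,0,1,0,0,0,0,0,0,1,0,0,0,0,0,0,1]'

```text
time: 11.93
eef_pos: [0.4752, -0.1057, 0.3318]
tcp_rot: [0.587, 0.494, 0.492, -0.411]
contact_force: [0.0, 0.2, -2.5]
opening: 0.659
finger_force: 69.4
```

```bash
python3 - <<'E'
from delta import *
from h import *
s=telemetry.get_state();print(s["time"],s["eef_pos"],s["tcp_rot"],s["opening"],s["finger_force"])
M=R.from_quat([ 0.58673449 , 0.49431735 , 0.49253483, -0.41085575])
delta([ 0.47613674-.003, -0.10663661-.004 , 0.13200367],M)
C=cams(); np.save("pics/side_held.npy",C["side"]["color"]); b=C["top"]["color"][190:270,350:430]; a=C["side"]["color"][60:150,310:400]
b2=C["side"]["color"][170:260,290:380]
cv2.imwrite("pics/back.png",cv2.convertScaleAbs(np.hstack([cv2.resize(x,(400,400),interpolation=cv2.INTER_CUBIC) for x in(a,b)]),alpha=1.5))
E
```

```text
11.9333 [ 0.47517137 -0.10573373  0.33177493] [ 0.58702284  0.49395717  0.49204971 -0.41145788] 0.659495554098071 69.43829588592052
cm [-19.75  -0.18   3.03] deg [-0.03 -0.   -0.1 ]
```

View pics/back.png

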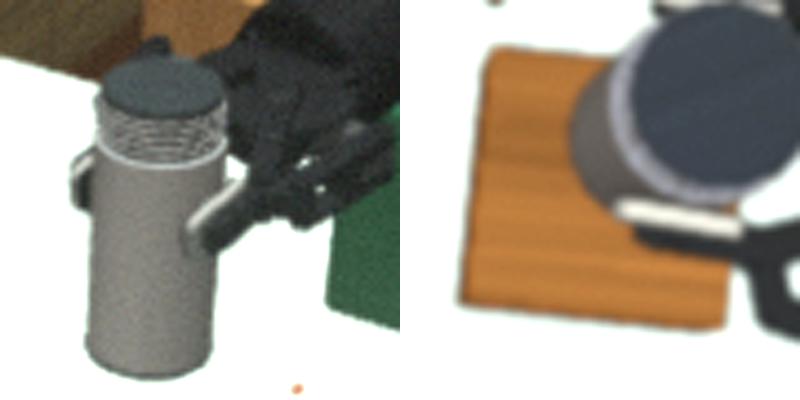

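The tin sits square in the fingers. Lowering to about 5 mm above the block, shifted 3–4 mm towards the block's middle.

Call:
arm_command --series '[-1.2,0,0.2,0,0,0,1,-3.6,0,0.5,0,0,0,1,-6,0,0.9,0,0,0,1,-8.5,-0.1,1.3,0,0,0,1,-11,-0.1,1.7,0,0,0,1,-13.5,-0.1,2,0,0,0,1,-15.5,-0.2,2.4,0,0,0,1,-17.3,-0.2,2.6,0,0,0,1,-18.5,-0.2,2.8,0,0,0,1,-19.2,-0.2,2.9,0,0,0,1]'

```text
time: 12.87
eef_pos: [0.4726, -0.1104, 0.1357]
tcp_rot: [0.587, 0.493, 0.492, -0.412]
contact_force: [-0.6, 0.1, -2.8]
opening: 0.658
finger_force: 69.4
```

Call:
arm_command --series '[0,0,0,0,0,0,1,0,0,0,0,0,0,1,0,0,0,0,0,0,1]'

```text
time: 13.12
eef_pos: [0.4735, -0.1113, 0.1385]
tcp_rot: [0.587, 0.495, 0.492, -0.411]
contact_force: [-1.3, 0.7, -3.6]
opening: 0.657
finger_force: 69.4
```

```bash
python3 - <<'E'
from delta import *
from h import *
s=telemetry.get_state();print(s["time"],s["eef_pos"],s["tcp_rot"],s["contact_force"])
C=cams(); b=C["top"]["color"][190:270,350:430]; a=C["side"]["color"][150:250,295:395]
cv2.imwrite("pics/low.png",cv2.convertScaleAbs(np.hstack([cv2.resize(x,(400,400),interpolation=cv2.INTER_CUBIC) for x in(a,b)]),alpha=1.5))
E
```

```text
13.1167 [ 0.47345461 -0.11133518  0.13852398] [ 0.58666225  0.49478739  0.49243612 -0.41051127] [-1.26818525  0.69625154 -3.59131378]
```

View pics/low.png

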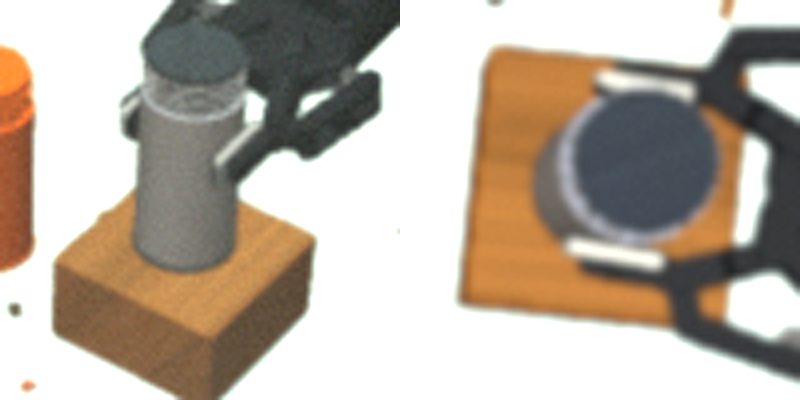

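It hovers about 6 mm over the block, near its middle (top crop (640,165)). Lowering gently to contact.

Call:
arm_command --series '[-0.15,0,0.03,0,0,0,1,-0.3,0,0.05,0,0,0,1,-0.4,0,0.07,0,0,0,1,-0.5,0,0.09,0,0,0,1,-0.55,0,0.1,0,0,0,1,-0.6,0,0.11,0,0,0,1,-0.6,0,0.11,0,0,0,1,-0.6,0,0.11,0,0,0,1]'

```text
time: 13.88
eef_pos: [0.473, -0.1109, 0.132]
tcp_rot: [0.586, 0.494, 0.492, -0.412]
contact_force: [-0.3, 0.2, 0.6]
opening: 0.657
finger_force: 69.4
```

The weight has come off the wrist (-2.5 to +0.6 N), so the tin is resting at its original height. Releasing.

Call:
arm_command --series '[0,0,0,0,0,0,0.3,0,0,0,0,0,0,0.25,0,0,0,0,0,0,0.15,0,0,0,0,0,0,0.05,0,0,0,0,0,0,0,0,0,0,0,0,0,0,0,0,0,0,0,0,0,0,0,0,0,0,0,0,0,0,0,0,0,0,0]'

```text
time: 14.63
eef_pos: [0.473, -0.1109, 0.1316]
tcp_rot: [0.587, 0.494, 0.492, -0.411]
contact_force: [0.4, 0.8, -0.5]
opening: 0.996
finger_force: 0.0
```

Call:
arm_command --series '[0,0,-1,0,0,0,0,0,0,-3,0,0,0,0,0,0,-5,0,0,0,0,0,0,-7.5,0,0,0,0,0,0,-10,0,0,0,0,0,0,-12.5,0,0,0,0,0,0,-14,0,0,0,0,0,0,-14,0,0,0,0,0,0,-14,0,0,0,0]'

```text
time: 15.38
eef_pos: [0.449, -0.2472, 0.1563]
tcp_rot: [0.587, 0.494, 0.492, -0.411]
contact_force: [0.3, 0.4, -0.4]
opening: 1.0
finger_force: 0.0
```

```bash
python3 - <<'E'
from delta import *
from h import *
s=telemetry.get_state();print(s["time"],s["eef_pos"],s["contact_force"],s["opening"])
C=cams(); b=C["top"]["color"][185:265,350:430]; a=C["side"]["color"][145:255,290:390]
cv2.imwrite("pics/end.png",cv2.convertScaleAbs(np.hstack([cv2.resize(a,(400,440),interpolation=cv2.INTER_CUBIC),cv2.copyMakeBorder(cv2.resize(b,(400,400),interpolation=cv2.INTER_CUBIC),0,40,0,0,0)]),alpha=1.5))
E
```

```text
15.3833 [ 0.448971   -0.24723521  0.15630891] [ 0.27252129  0.44426066 -0.35197068] 0.999834862793461
```

View pics/end.png

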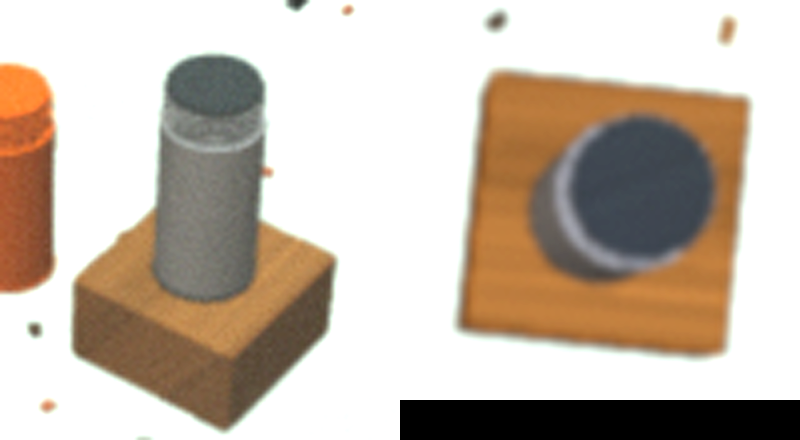

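The tin stands upright on the block. Its base centre, side crop (205,272), matches the block-top centre, and the robot is well clear. Handing in.

```bash
python3 -c "from plant import ctrl; print(ctrl.sign_off())"
```

```text
the job is handed in; nothing more can be done
None
```

I turned the tall tin over with its lid about 75° below level, held it there for over a second, then set it back upright on the middle of its block and let go; I left the short tin and the look-alikes alone, and handed the job in at about 15.5 s.

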